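Slide the seed box along the rail into its corner pocket

ROBOT

A 6-joint arm with a two-finger parallel gripper is mounted at the origin on the work surface. World frame = base frame: x ahead of the robot, y to its left, z up, the work surface at z = 0. Lengths are in mm, angles in rad, forces in N, time in s.
With the tool pointing down it reaches from about 300 to 775 mm from the base axis. Payload 14.6 kg.
Tool frame: the origin (TCP) lies between the finger pads; the fingertips stand 19 mm ahead of it and the grasp point (between the pads) is the TCP (manip.tcp_to_tips is the distance from the TCP to the fingertips, in mm); x points along the fingers, z is the direction in which the jaws open and shut, and the axes are right-handed (so a half turn about x gives the same grasp; the last joint's range is limited). The gripper opens to 94 mm and grips with 3 to 60 N. Pads are 16 mm wide; open, the fingers measure 119 mm over their backs; the gripper's body (75 mm by 177 mm) begins 78 mm behind the grasp point.
Start: joints at [1.269, 0.3, 1.521, -0, 1.321, -0.067], TCP at [127.955, 534.899, 197.746] pointing down, gripper open.
Joint ranges: [-3.03, 3.03], [-0.79, 2.21], [0.23, 2.52], [-1.04, 4.18], [0, 3.07], [-2.55, 2.55]. Speed limits (rad/s): [2.22, 2.22, 2.57, 3.14, 3.14, 3.14].

INTERFACE

Orientations are given as [roll, pitch, yaw] about the fixed x, y, z axes, in that order (R = Rz(yaw) Ry(pitch) Rx(roll)).
In Python, from cell import manip gives the robot as it stands.
- The arm moves only by the tool jog_arm, never from a script. Its argument "moves" is a list that holds one entry, the list of rows, each a list of 6 numbers: the shift along the world's x, y, z in mm, then the turn, a rotation vector about the world's x, y, z in degrees. In form: [[[dx, dy, dz, wx, wy, wz], ...]]. A call has 1 to 5 rows; each row shifts and turns the pose as measured when the row begins; what a row does not reach is not made up. A row lasts 1/10 s, in which the tool goes at most 50 mm and 8.59 degrees, less where a joint would pass 70% of its speed; a pose out of reach is approached as far as the arm can. A call is refused whole if a number of a shift passes 50 or a number of a turn 8.59, either way. A call with a gripper value outside its range is refused whole. "gripper" is the opening, from -1 (shut) to 1 (fully open), set as the call begins (left out, the last holds). The fingers move at their own pace and stop on an object; "squeeze" is the grip in N (left out, the last holds). Time passes only in rows, so rows that do not move let the fingers close. It gives the time, the measured TCP pose, the force and the opening at its end, in the units of the state.
- manip.read_state(): the state, without advancing time (a new reading comes with each control period).
- manip.camera(name): name is "scene" or "top" or "wrist"; returns (picture, depth): 384x512x3 uint8, blue, green, red; 384x512 float32, mm along the optical axis (not along the pixel's ray), 0 where there is no reading.
- manip.camera_params(name): a dict with "fx", "fy", "cx", "cy" (pixels), "rvec" (rotation vector, rad) and "tvec" (3), from world to camera coordinates, as OpenCV has them. Camera axes: x right, y down, z forward; pixel columns grow to the right and rows downward; lengths in mm; the calibration is good to about 2 mm. A picture is of the moment at which its call begins: read the wrist's pose just before it. camera_params takes no time and is no camera call; for the wrist camera it gives the pose at the moment of the call.
- manip.sign_off(): hands the job in, once; it reports no verdict.
The state is a dict: "clock": time; "joints": joint angles; "qd": joint speeds; "effort": joint torques, N m; "eef_pos": TCP position; "eef_rot": TCP orientation; "wrist_force": force on the tool from outside, world axes, zero at the start; "moment": the same for the moment, N m; "finger_gap": finger opening in mm.
Only numpy, scipy, OpenCV 4.12 (cv2) and the standard library are available. Lean on these libraries where they do the work, as an engineer would, in place of code of your own. Each camera call takes 0.05 s, during which the arm holds its last target. There are 200 camera calls.

TASK

With the fingertips only, push the clear-lidded box of green seeds until it is pressed flat against the far rail of the wooden collection drawer. Then, keeping it pressed against that rail, slide it along into the corner pocket that has the green card, fully home against the end wall, and move clear. Do not pick it up or tip it, and leave the box of brown seeds, the jar and the brush where they are.

Things in the scene. Friction and masses are not known exactly. Their poses are not given: they have to be found in the camera images.
- tray: Shallow wooden collection drawer, fixed to the table. Origin: at table level under the middle of its floor; x points to the far rail, y along the rail; yaw within 0.2 rad of the world's. White floor 200 mm in x by 360 mm in y, 6 mm above the table, orange walls 14 mm thick and 14 mm high over the floor. Inner faces: rail x = +100 mm, near wall x = -100, end walls y = +-180.
- rail: The drawer's far wall, orange wood, fixed. Origin: middle of its length and thickness, at floor height (107 mm from the drawer's origin along the drawer's x, 6 mm up); inner face at -7 mm in its x; it runs along its y; 14 mm high over the floor.
- pocket_left (a point): Corner pocket at the +y end of the rail: centre of a box that is fully home there, at floor height (drawer frame x = +80, y = +155 mm). Bounded by rail, end wall and a low strip parallel to the rail (30 mm long from the end wall, 6 mm thick, 8 mm high, 44 mm from the rail), so the box enters only along the rail; home, it sticks 20 mm out past the strip.
- pocket_right (a point): The same pocket, mirrored, at the -y end of the rail (x = +80, y = -155 mm in the drawer's frame).
- specimen_box: The loose box to move: white, with clear lid and nine green seeds inside; a rigid block about 50 g, 40 mm in its x, 50 mm in its y, 22 mm high, flat sides. Origin: centre of its underside (on the drawer's inner floor, 6 mm above the table). Starts near the middle of the drawer, its y within about 0.5 rad of the drawer's y. Slides easily (under 1 N), but may jam if leaned hard on the rail.
- green_card: Thin green card (40 x 48 mm, under 1 mm, lies flat on the pocket floor, cannot be moved or felt) in the goal pocket. Origin: its centre, which is where the centre of the box is when fully home. It may be in the pocket at +y or at -y.
- brown_card: Same card in dark brown, in the other pocket, which stays empty.
- brown_box: Bystander: loose box like the other (40 x 50 x 22 mm) with dark brown seeds, in one of the two near corners of the drawer (about x = -65 mm, y = +135 or -135 mm in the drawer's frame). Origin: centre of its underside.
- jar: Bystander: small loose amber jar with black cap, 36 mm across, 45 mm high, standing in the other near corner of the drawer. Origin: centre of its underside.
- brush: Bystander: loose brush 170 mm long lying on the table to the left of the drawer. Origin: on the table under it; its x runs along it to the tip.
Mind the look-alikes: they are no part of the job. Leave any blue or purple look-alike of the specimen_box alone.

How it is judged (in metres and radians):
On the way, in this order (a step that is already met when the one before it is completed fails the run):
1. the green-seed box is pressed flat against the rail (gap under 3 mm, square within 0.1 rad, more than 0.5 N on the rail), still more than 90 mm from its home (x of specimen_box in the frame of tray above 0.077 m and angle between the y axis of specimen_box and the y axis of tray, either way round below 0.1 rad and contact force between specimen_box and rail above 0.5 N and horizontal distance between specimen_box and green_card above 0.09 m), for 0.05 s.
2. the box is being slid along the rail towards the green card, 15 to 80 mm from home, pressed against the rail (more than 0.2 N, gap under 3 mm) (x of specimen_box in the frame of tray above 0.077 m and horizontal distance between specimen_box and green_card between 0.015 and 0.08 m and contact force between specimen_box and rail above 0.2 N), for 0.05 s.
3. the box is home in the pocket with the green card (horizontal distance between specimen_box and green_card below 0.005 m and angle between the y axis of specimen_box and the y axis of tray, either way round below 0.1 rad), for 0.2 s.
At the end, for the whole second after the job is handed in: The green-seed box lies flat on the drawer's floor in the pocket with the green card, its centre within 5 mm of fully home, square to the rail within 0.1 rad, at rest (all of step 3 and z of specimen_box in the frame of tray below 0.009 m and angle between specimen_box's own z axis and vertical below 0.08 rad and linear speed of specimen_box below 0.01 m/s); the robot touches nothing.
It fails at once if the green-seed box is lifted more than 6 mm off the drawer's floor (z of specimen_box in the frame of tray above 0.012 m).
It fails at once if the green-seed box is tipped more than 0.3 rad (angle between specimen_box's own z axis and vertical above 0.3 rad).
It fails at once if within 80 mm of home the green-seed box is more than 6 mm off the rail (horizontal distance between specimen_box and green_card below 0.08 m and x of specimen_box in the frame of tray below 0.074 m).
It fails at once if the box of brown seeds, the jar or the brush is moved more than 10 mm (distance of any of brown_box, jar, brush from where it was at the start of the episode above 0.01 m).
It also fails if it takes over 72 s, if anything falls off the work surface, if the arm or the gripper's body presses on something with over 40 N, if the wrist force passes 120 N, or if a joint passes its speed limit or range.

## Working session

There is one attempt and no reset: what is moved stays moved. The work goes in short steps, Python scripts to look and compute and a tool call to move; the robot and the scene stay as the last step left them, time stands still between calls to the robot, and variables do not carry over. Pictures are saved under pics/ and viewed, about 8 in all and at most 12, crops included, and the job is handed in when it is done.

Besides the shell and the picture viewer there is one more tool, called as name(argument=value, ...) on one line, values as JSON. jog_arm: Moves the arm, as the interface text tells. Its arguments: {"type":"object","properties":{"moves":{"type":"array","items":{"type":"array","items":{"type":"array","items":{"type":"number"}}}},"gripper":{"type":"number"},"squeeze":{"type":"number"}},"required":["moves"]}

```bash
mkdir -p pics; ls
cat > h.py <<'E'
import numpy as np, cv2
from cell import manip
def ray(name,uv,z):
    p=manip.camera_params(name); R,_=cv2.Rodrigues(np.array(p["rvec"],float)); t=np.array(p["tvec"],float).ravel()
    uv=np.atleast_2d(uv).astype(float)
    d=np.c_[(uv[:,0]-p["cx"])/p["fx"],(uv[:,1]-p["cy"])/p["fy"],np.ones(len(uv))]@R
    c=-R.T@t
    return c+d*((z-c[2])/d[:,2])[:,None]
def proj(name,P):
    p=manip.camera_params(name); K=np.array([[p["fx"],0,p["cx"]],[0,p["fy"],p["cy"]],[0,0,1]])
    return cv2.projectPoints(np.array(P,float),np.array(p["rvec"],float),np.array(p["tvec"],float),K,None)[0][:,0]
E
python3 - <<'E'
from h import *
print(manip.read_state())
for n in("top","scene"):
    im,d=manip.camera(n); cv2.imwrite(f"pics/{n}0.png",im); np.save(f"pics/{n}0d.npy",d)
    p=manip.camera_params(n);print(n,p)
E
```

```text
pics
{'clock': 0.0, 'joints': array([ 1.26937306e+00,  3.00475844e-01,  1.52159716e+00, -1.45803389e-05,
        1.32066898e+00, -6.66013036e-02]), 'qd': array([ 7.01944200e-04, -4.50594379e-06, -1.68289237e-04,  1.57891773e-03,
       -9.58444516e-04,  4.73866765e-04]), 'effort': array([ 7.55366855e-04, -5.31810880e+01, -3.52726257e+01,  7.07967393e-02,
        2.44877703e-02, -1.04334961e-04]), 'eef_pos': array([127.89524355, 534.64481664, 197.17692423]), 'eef_rot': array([ 3.0872783 ,  1.56964691, -1.85992903]), 'wrist_force': array([-0.41406716,  0.00796321,  0.57792028]), 'moment': array([-0.00124234,  0.0377054 ,  0.04622493]), 'finger_gap': 94.16848197679012}
top {'fx': 350.1186082581217, 'fy': 350.1186082581217, 'cx': 260.0955121797042, 'cy': 189.58390998776366, 'rvec': array([ 2.16860036, -2.1400031 ,  0.12328895]), 'tvec': array([112.37152832, 560.83238158, 869.63500006])}
scene {'fx': 439.61841790501785, 'fy': 439.61841790501785, 'cx': 257.23134408635815, 'cy': 189.3851236661786, 'rvec': array([ 2.24131233,  0.89676479, -0.34492986]), 'tvec': array([-481.41829965, -201.94065973, 1159.73057311])}
```

View pics/top0.png

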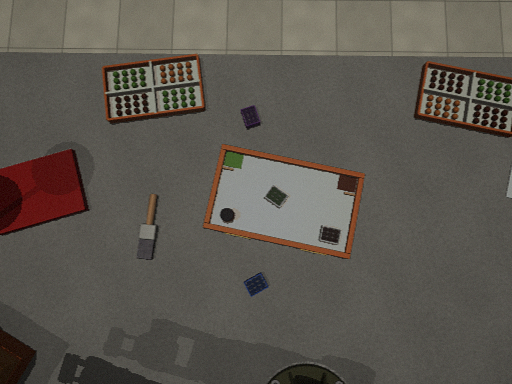

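View pics/scene0.png

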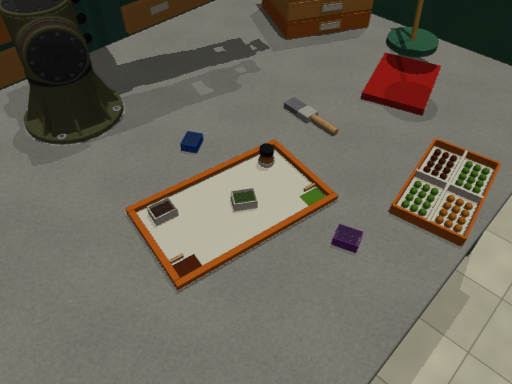

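```bash
cat > m.py <<'E'
from h import *
im=cv2.imread("pics/top0.png"); hsv=cv2.cvtColor(im,cv2.COLOR_BGR2HSV)
o=cv2.inRange(hsv,(3,150,90),(15,255,255)); o[:, :195]=0;o[:,375:]=0;o[:135]=0;o[265:]=0
c=np.vstack([k for k in cv2.findContours(o,0,2)[0] if len(k)>3]); r=cv2.minAreaRect(c); print("rect px",r)
b=cv2.boxPoints(r); W=ray("top",b,20)[:,:2]; print(W.round(1), W.mean(0).round(1),[np.linalg.norm(W[i]-W[i-1]).round(1) for i in range(4)])
g=cv2.inRange(hsv,(38,90,60),(75,255,255)); n,l,s,ce=cv2.connectedComponentsWithStats(g)
for i in range(1,n):
    if s[i,4]>15: print("green",s[i],ce[i].round(1),ray("top",ce[i],6).round(1))
x,y=276,197; cr=im[140:265,195:375]; cv2.imwrite("pics/crop0.png",cv2.resize(cr,None,fx=4.4,fy=4.4,interpolation=cv2.INTER_CUBIC))
E
python3 m.py
```

```text
rect px ((284.5994873046875, 200.65252685546875), (149.66661071777344, 86.62740325927734), 11.888657569885254)
[[ 459.8  268.1]
 [ 685.6  228. ]
 [ 606.9 -160.5]
 [ 386.5 -109.8]] [534.7  56.5] [np.float64(384.9), np.float64(229.3), np.float64(396.4), np.float64(226.2)]
green [224 152  19  17 241] [233.  159.6] [[643.3 194.1   6. ]]
```

View pics/crop0.png

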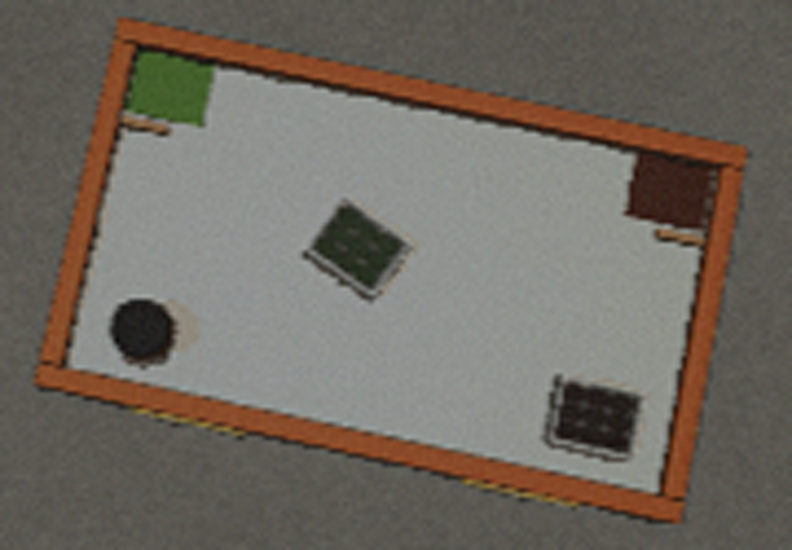

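The crop shows three candidates. The green-seed box is at crop (360,248), full image (277,197), inside the drawer, and it is the only one with green seeds. The brown-seed box is at crop (597,417). The purple and blue look-alikes are outside the drawer at (250,117) and (256,284). The green card is in the top-left pocket, which is the +y end.

Run:
```python
from h import *
f=lambda a:np.array(a)/4.4+[195,140]-0.0
T=ray("top",f([(118,18),(748,150),(680,522),(37,385)]),20)[:,:2]
print(T.round(1),[np.linalg.norm(T[i]-T[i-1]).round(1) for i in range(4)])
c=T.mean(0); M=np.array([(114,194),(114,-194),(-114,-194),(-114,194)])
U,S,V=np.linalg.svd((T-c).T@M); R=U@V; yaw=np.arctan2(R[1,0],R[0,0]); print("tray",c.round(1),yaw, (c+M@R.T-T).round(1))
np.savez("tray.npz",c=c,R=R)
B=ray("top",f([(347,200),(412,248),(372,300),(303,255)]),28)[:,:2]
print("box",B.round(1),[np.linalg.norm(B[i]-B[i-1]).round(1) for i in range(4)],B.mean(0),((B-c)@R).round(1),((B.mean(0)-c)@R).round(1))
g=ray("top",[(233,159.6)],6)[0,:2]; print("card tray",((g-c)@R).round(1))
for n,p in(("start",(0,0)),("card",(80,155))): print(n,(c+R@p).round(1))
```

```text
[[ 682.2  223.8]
 [ 605.8 -155.8]
 [ 386.  -111.4]
 [ 460.1  265.6]] [np.float64(226.0), np.float64(387.3), np.float64(224.2), np.float64(384.2)]
tray [533.5  55.6] -0.19545028242881182 [[ 0.8 -0.1]
 [ 1.9 -1. ]
 [-2.  -1.2]
 [-0.7  2.4]]
box [[571.4  84.1]
 [543.4  45.6]
 [512.3  68.9]
 [538.4 109.8]] [np.float64(41.8), np.float64(47.7), np.float64(38.8), np.float64(48.4)] [541.37536515  77.10431274] [[ 31.6  35.4]
 [ 11.6  -7.9]
 [-23.4   9. ]
 [ -5.8  54.1]] [ 3.5 22.7]
card tray [ 80.8 157.4]
start [533.5  55.6]
card [642.1 192.1]
```

```bash
cat >> h.py <<'E'
from scipy.spatial.transform import Rotation as Ro
def st():
    s=manip.read_state(); t=np.load("tray.npz"); p=s["eef_pos"]; M=Ro.from_euler("xyz",s["eef_rot"]).as_matrix()
    u=(p[:2]-t["c"])@t["R"]; ja=t["R"].T@M[:2,2]; 
    print("t",round(s["clock"],2),"world",p.round(1),"tray",u.round(1),"z",p[2].round(1),"tool x",M[:,0].round(3),"jaw off tray y (deg)",np.degrees(np.arctan2(-ja[0],ja[1])).round(1),"F",(t["R"].T@s["wrist_force"][:2]).round(2),s["wrist_force"][2].round(2),"gap",s["finger_gap"].round(1))
    return s
E
python3 -c "
from h import *
st();p=manip.camera_params('wrist');print(p['fx'],(-cv2.Rodrigues(p['rvec'])[0].T@p['tvec'].ravel()).round(1))"
```

```text
Traceback (most recent call last):
  File "h.py", line 16, in st
    print("t",round(s["clock"],2),"world",p.round(1),"tray",u.round(1),"z",p[2].round(1),"tool x",M[:,0].round(3),"jaw off tray y (deg)",np.degrees(np.arctan2(-ja[0],ja[1])).round(1),"F",(t["R"].T@s["wrist_force"][:2]).round(2),s["wrist_force"][2].round(2),"gap",s["finger_gap"].round(1))
                                                                                                                                                                                                                                                                       ^^^^^^^^^^^^^^^^^^^^^
AttributeError: 'float' object has no attribute 'round'
```

jog_arm(moves=[[[31,-39,0,0,0,0],[31,-39,0,0,0,0],[31,-39,0,0,0,0],[31,-39,0,0,0,0],[31,-39,0,0,0,0]]], gripper=-0.79)

```text
clock: 0.6
eef_pos: [280.8, 337.7, 194.8]
eef_rot: [2.843, 1.566, -2.096]
wrist_force: [0.0, 0.1, -0.1]
finger_gap: 57.4
```

```bash
sed -i 's/s\["finger_gap"\].round(1)/round(s["finger_gap"],1)/' h.py
python3 -c "
from h import *
st();p=manip.camera_params('wrist');print(p['fx'],(-cv2.Rodrigues(p['rvec'])[0].T@p['tvec'].ravel()).round(1))"
```

```text
t 0.6 world [280.8 337.7 194.8] tray [-302.7  227.7] z 194.8 tool x [-0.002 -0.004 -1.   ] jaw off tray y (deg) -1.8 F [-0.03  0.14] -0.15 gap 57.4
288.79004767749734 [213.1 353.8 381.4]
```

jog_arm(moves=[[[31,-39,0,0,0,0],[31,-39,0,0,0,0],[31,-39,0,0,0,0],[31,-39,0,0,0,0],[31,-39,0,0,0,0]]])

```text
clock: 1.1
eef_pos: [434.3, 140.1, 194.8]
eef_rot: [2.863, 1.567, -2.075]
wrist_force: [1.1, 1.2, 0.2]
finger_gap: 17.5
```

jog_arm(moves=[[[30,-29,0,0,0,1.8],[29,-29,-20,0,0,0],[0,0,0,0,0,0]]])

```text
clock: 1.4
eef_pos: [497.2, 74.8, 173.5]
eef_rot: [2.868, 1.566, -2.043]
wrist_force: [-0.3, 1.0, 0.1]
finger_gap: 9.9
```

```bash
python3 -c "
from h import *
st();im,d=manip.camera('wrist');cv2.imwrite('pics/w1.png',im)"
```

```text
t 1.4 world [497.2  74.8 173.5] tray [-39.4  11.8] z 173.5 tool x [-0.002 -0.004 -1.   ] jaw off tray y (deg) -0.2 F [-0.45  0.88] 0.12 gap 9.9
```

View pics/w1.png

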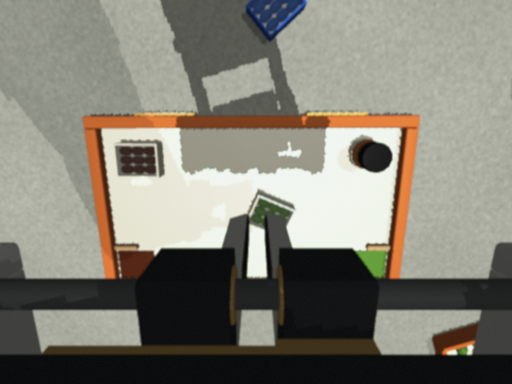

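Run:
```python
from h import *
t=np.load("tray.npz")
a=ray("wrist",[(85,117),(419,117)],20)[:,:2]; print("outer near corners tray (want -114,-194/194)",((a-t["c"])@t["R"]).round(1), a.round(1))
b=ray("wrist",[(262,190),(293,208)],28)[:,:2]; print("box top corners tray",((b-t["c"])@t["R"]).round(1))
```

```text
outer near corners tray (want -114,-194/194) [[-112.2 -184.5]
 [-110.8  198.4]] [[ 387.6 -103.7]
 [ 463.4  271.7]]
box top corners tray [[-27.2  18.7]
 [ -4.7  56.2]]
```

Run:
```python
from h import *
t=np.load("tray.npz"); st()
im,d=manip.camera("wrist"); p=manip.camera_params("wrist"); print("cam",(-cv2.Rodrigues(p['rvec'])[0].T@p['tvec'].ravel()).round(1)); cv2.imwrite("pics/w2.png",im)
for nm,im in(("wrist",im),("scene",cv2.imread("pics/scene0.png"))):
    hsv=cv2.cvtColor(im,cv2.COLOR_BGR2HSV); o=cv2.inRange(hsv,(3,170,90),(15,255,255))
    n,l,s,ce=cv2.connectedComponentsWithStats(o); 
    k=[i for i in range(1,n) if (s[i,4]>300 and (nm=="wrist" and s[i,1]<200 or nm=="scene" and s[i,0]>100 and s[i,0]<200 and s[i,1]>120))]
    m=np.isin(l,k).astype(np.uint8); h=cv2.convexHull(cv2.findNonZero(m))
    q=cv2.approxPolyDP(h,6,True)[:,0]; w=ray(nm,q,20)[:,:2]; print(nm,q.tolist(),((w-t["c"])@t["R"]).round(1).tolist())
```

```text
t 1.45 world [496.6  76.2 175. ] tray [-40.2  13.1] z 175.0 tool x [-0.001 -0.004 -1.   ] jaw off tray y (deg) -0.1 F [-0.34  0.06] 0.25 gap 9.8
cam [427.4  91.4 362.3]
wrist [[416, 117], [396, 278], [106, 278], [83, 118]] [[-111.6, 196.6], [94.5, 197.2], [94.2, -186.2], [-111.4, -186.3]]
scene [[337, 195], [178, 286], [126, 210], [272, 140]] [[115.4, 195.0], [116.6, -187.9], [-102.5, -190.2], [-108.5, 188.9]]
```

Run:
```python
import numpy as np
t=np.load("tray.npz"); R=t["R"]; c=t["c"]+R@[1.5,3]; np.savez("tray.npz",c=c,R=R)
from h import st; s=st(); print("move to (-46,17):",(c+R@[-46,17]-s["eef_pos"][:2]).round(1)," unit x,y",R.round(3).tolist())
```

```text
t 1.5 world [496.2  77.4 175.8] tray [-42.4  11.2] z 175.8 tool x [ 0.001 -0.003 -1.   ] jaw off tray y (deg) -0.1 F [-0.24  1.19] -0.15 gap 9.8
move to (-46,17): [-2.4  6.4]  unit x,y [[0.981, 0.194], [-0.194, 0.981]]
```

jog_arm(moves=[[[-2,5,-45,0,0,0],[0,0,-40,0,0,0],[0,0,-30,0,0,0],[0,0,-15,0,0,0],[0,0,0,0,0,0]]])

```text
clock: 2.0
eef_pos: [492.0, 88.2, 45.9]
eef_rot: [-1.636, 1.563, -0.256]
wrist_force: [0.0, -0.2, 0.5]
finger_gap: 10.0
```

```bash
python3 -c "
from h import *
st()"
```

```text
t 2.0 world [492.   88.2  45.9] tray [-48.6  20.9] z 45.9 tool x [ 0.007 -0.002 -1.   ] jaw off tray y (deg) 0.3 F [ 0.08 -0.17] 0.54 gap 10.0
```

jog_arm(moves=[[[-0.5,-3,-14,0,0,0],[0,0,-2,0,0,0],[0,0,0,0,0,0]]])

```text
clock: 2.3
eef_pos: [492.0, 87.7, 33.4]
eef_rot: [-1.495, 1.559, -0.112]
wrist_force: [-0.3, 0.6, 0.0]
finger_gap: 10.1
```

```bash
python3 -c "
from h import *
st()"
```

```text
t 2.3 world [492.   87.7  33.4] tray [-48.5  20.5] z 33.4 tool x [ 0.011 -0.001 -1.   ] jaw off tray y (deg) 0.4 F [-0.37  0.5 ] 0.01 gap 10.1
```

jog_arm(moves=[[[-1,-5,-5,0,-0.3,0],[8,-2,0,0,0,0],[10,-2,-1,0,0,0],[10,-2,0,0,0,0],[10,-2,0,0,0,0]]])

```text
clock: 2.8
eef_pos: [533.0, 74.4, 30.4]
eef_rot: [-1.421, 1.549, -0.037]
wrist_force: [-0.7, 0.9, 0.0]
finger_gap: 10.3
```

```bash
python3 -c "
from h import *
st()"
```

```text
t 2.8 world [533.   74.4  30.4] tray [-5.6 15.4] z 30.4 tool x [ 0.022 -0.001 -1.   ] jaw off tray y (deg) 0.5 F [-0.86  0.8 ] 0.04 gap 10.3
```

jog_arm(moves=[[[10,-2,0,0,0.8,-0.3],[10,-2,0,0,0.3,0],[10,-2,0,0,0,0],[6,-1.5,0,0,0,0],[0,0,0,0,0,0]]])

```text
clock: 3.3
eef_pos: [575.0, 65.1, 30.3]
eef_rot: [-1.623, 1.568, -0.246]
wrist_force: [0.1, -0.9, -0.7]
finger_gap: 9.8
```

```bash
python3 -c "
from h import *
st();im,d=manip.camera('wrist');cv2.imwrite('pics/w3.png',im);im,d=manip.camera('top');cv2.imwrite('pics/t3.png',cv2.resize(im[140:265,195:375],None,fx=4.4,fy=4.4,interpolation=cv2.INTER_CUBIC))
im,d=manip.camera('scene');cv2.imwrite('pics/s3.png',cv2.resize(im[130:290,120:345],None,fx=3.5,fy=3.5,interpolation=cv2.INTER_CUBIC))"
```

```text
t 3.3 world [575.   65.1  30.3] tray [37.4 14.4] z 30.3 tool x [ 0.003 -0.001 -1.   ] jaw off tray y (deg) 0.1 F [ 0.22 -0.84] -0.65 gap 9.8
```

View pics/s3.png

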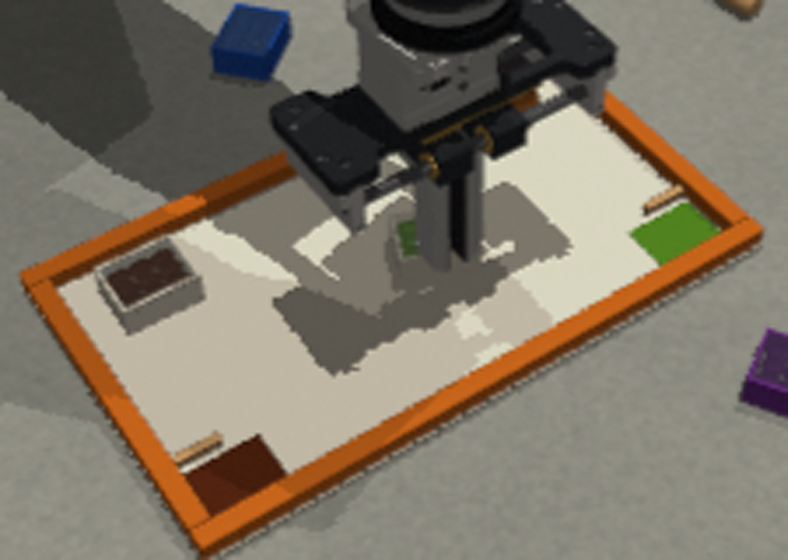

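```bash
python3 -c "
from h import *
t=np.load('tray.npz')
print((ray('scene',[(235.7,197.7),(243,199)],28)[:,:2]-t['c'])@t['R'])
w=cv2.imread('pics/w3.png');s=cv2.imread('pics/t3.png')
cv2.imwrite('pics/c3.png',np.hstack([cv2.resize(s,(440,306)),cv2.resize(w,(360,306))]))"
```

```text
[[ 2.86343147  6.68975153]
 [14.63854902 17.15033956]]
```

View pics/c3.png

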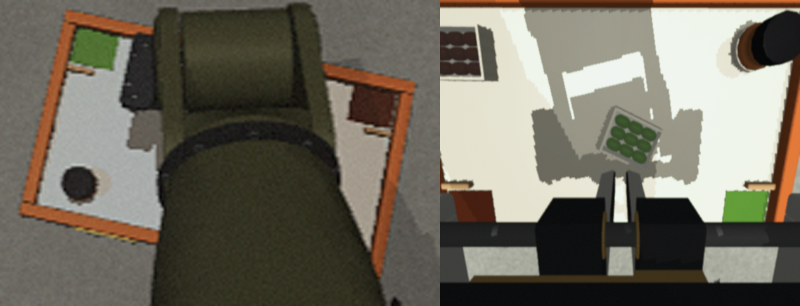

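Run:
```python
from h import *
t=np.load("tray.npz"); s=st(); f=lambda w:((w[:,:2]-t["c"])@t["R"]).round(1)
im=cv2.imread("pics/w3.png"); hsv=cv2.cvtColor(im,cv2.COLOR_BGR2HSV); g=cv2.inRange(hsv,(38,60,20),(80,255,255)); g[240:]=0
ys,xs=np.nonzero(g); 
print("green seeds wrist",xs.mean(),ys.mean(),f(ray("wrist",[(xs.mean(),ys.mean())],26)))
im,d=manip.camera("scene"); hsv=cv2.cvtColor(im,cv2.COLOR_BGR2HSV); g=cv2.inRange(hsv,(38,60,20),(80,255,255)); g[:, :200]=0; g[:,290:]=0; g[:150]=0;g[230:]=0
ys,xs=np.nonzero(g); print("scene green",len(xs),xs.min(),xs.max(),ys.min(),ys.max())
print("scene depth pt", d[195:202,232:238].round(0)[::3])
tip=s["eef_pos"]-[0,0,19]; print("tip proj scene",proj("scene",[tip]),"wrist",proj("wrist",[tip]))
```

```text
t 3.45 world [574.   65.5  30.4] tray [36.3 14.6] z 30.4 tool x [ 0.003 -0.001 -1.   ] jaw off tray y (deg) 0.1 F [ 1.13 -0.08] -0.07 gap 9.8
green seeds wrist 272.4968658587547 174.800668616799 [[ 3.3 24.9]]
scene green 52 233 239 193 203
scene depth pt [[925. 926. 924. 926. 926. 924.]
 [930. 919. 918. 921. 919. 916.]
 [941. 917. 915. 913. 916. 915.]]
tip proj scene [[247.91321545 211.18274171]] wrist [[256.94307438 214.39418858]]
```

Run:
```python
from h import *
print("tips",manip.tcp_to_tips)
t=np.load("tray.npz")
im,d=manip.camera("scene"); p=manip.camera_params("scene"); R=cv2.Rodrigues(p["rvec"])[0]
for v in range(190,214,2):
    r=[]
    for u in (241,244,251,254):
        z=d[v,u]; w=R.T@(np.array([(u-p["cx"])/p["fx"]*z,(v-p["cy"])/p["fy"]*z,z])-p["tvec"].ravel()); r.append(np.r_[(w[:2]-t["c"])@t["R"],w[2]].round(0).astype(int).tolist())
    print(v,r)
```

```text
tips 19.0
190 [[38, -2, 88], [47, -1, 95], [40, 20, 75], [45, 24, 78]]
192 [[38, -3, 82], [46, -1, 88], [40, 20, 70], [46, 23, 74]]
194 [[38, -3, 77], [45, 0, 81], [41, 20, 65], [47, 23, 68]]
196 [[35, -1, 67], [46, -1, 77], [39, 21, 57], [47, 23, 63]]
198 [[38, -3, 65], [48, -2, 73], [40, 20, 52], [47, 22, 57]]
200 [[38, -3, 59], [47, -1, 66], [39, 21, 44], [46, 23, 50]]
202 [[37, -2, 51], [46, -1, 60], [40, 20, 40], [46, 23, 44]]
204 [[21, 8, 24], [46, -1, 53], [30, 27, 20], [47, 23, 39]]
206 [[21, 7, 18], [47, -2, 49], [31, 26, 16], [32, 33, 12]]
208 [[21, 8, 11], [23, 14, 9], [28, 28, 5], [34, 32, 8]]
210 [[20, 8, 4], [24, 13, 5], [32, 25, 4], [38, 29, 7]]
212 [[26, 4, 5], [29, 9, 6], [38, 21, 6], [40, 27, 4]]
```

Run:
```python
from h import *
t=np.load("tray.npz"); st()
def cloud(n):
    im,d=manip.camera(n); p=manip.camera_params(n); R=cv2.Rodrigues(p["rvec"])[0]
    v,u=np.mgrid[:384,:512]; c=np.dstack([(u-p["cx"])/p["fx"]*d,(v-p["cy"])/p["fy"]*d,d]); w=(c-p["tvec"].ravel())@R; w[...,:2]=(w[...,:2]-t["c"])@t["R"]; w[d==0]=np.nan; return w
w=cloud("scene")
for u in range(236,260):
    col=w[185:215,u]; ok=np.abs(col[:,0]-41)<9; ok&=col[:,2]>9
    if ok.any(): i=np.nonzero(ok)[0].max(); print(u,185+i,col[i].round(0), col[i+1].round(0))
w=cloud("wrist"); m=(np.abs(w[...,0]-37)<25)&(np.abs(w[...,1]-14)<25)&(w[...,2]>8)&(w[...,2]<100)
print("wrist lowest finger pts", np.sort(w[...,2][m])[:8].round(0), w[m][np.argsort(w[...,2][m])[:3]].round(0))
```

```text
t 3.55 world [573.9  65.6  30.5] tray [36.2 14.7] z 30.5 tool x [ 0.003 -0.001 -1.   ] jaw off tray y (deg) 0.1 F [-0.21 -0.02] -0.41 gap 9.9
239 188 [32. -3. 89.] [32. -3. 86.]
240 202 [33. -2. 48.] [20.  6. 28.]
241 203 [37. -2. 49.] [22.  7. 25.]
242 204 [41. -2. 49.] [21. 10. 19.]
243 205 [43. -2. 48.] [24. 11. 18.]
244 206 [46. -1. 47.] [23. 14. 13.]
245 206 [45.  1. 45.] [24. 16. 12.]
246 207 [46.  3. 41.] [25. 17. 10.]
247 207 [46.  6. 40.] [25. 20.  8.]
248 207 [46.  8. 38.] [27. 21.  8.]
249 200 [33. 20. 40.] [26. 24. 28.]
250 201 [37. 19. 41.] [29. 25. 27.]
251 202 [40. 20. 41.] [29. 28. 21.]
252 203 [43. 20. 39.] [29. 30. 17.]
253 206 [32. 30. 14.] [31. 32.  8.]
254 207 [34. 32. 11.] [31. 34.  4.]
255 207 [34. 34.  9.] [34. 34.  6.]
256 206 [33. 37. 10.] [34. 37.  8.]
257 206 [35. 39. 11.] [34. 39.  7.]
wrist lowest finger pts [25. 26. 26. 26. 26. 26. 26. 26.] [[22. 39. 25.]
 [26. 33. 26.]
 [20. 11. 26.]]
```

The box has not moved. It still measures (3.3, 24.9) in the drawer frame. Depth shows the fingertips at about z 38, while the state implies 11, so they passed over the box. I'll back off behind the box and find the real height by feeling for the floor.

jog_arm(moves=[[[-28,6,1,0,0,0],[-28,6,0,0,0,0],[-27,5,0,0,0,0],[0,0,0,0,0,0],[0,0,0,0,0,0]]])

```text
clock: 4.15
eef_pos: [488.1, 83.2, 32.1]
eef_rot: [-1.527, 1.566, -0.15]
wrist_force: [-0.5, 0.6, 0.1]
finger_gap: 9.9
```

jog_arm(moves=[[[0,0,-5,0,0,0],[0,0,-4,0,0,0],[0,0,-2,0,0,0],[0,0,0,0,0,0]]])

```text
clock: 4.55
eef_pos: [490.0, 82.7, 20.0]
eef_rot: [-1.496, 1.565, -0.119]
wrist_force: [-0.3, -0.2, -0.3]
finger_gap: 9.5
```

```bash
cat >> h.py <<'E'
def cloud(n):
    t=np.load("tray.npz"); im,d=manip.camera(n); p=manip.camera_params(n); R=cv2.Rodrigues(p["rvec"])[0]
    v,u=np.mgrid[:384,:512]; c=np.dstack([(u-p["cx"])/p["fx"]*d,(v-p["cy"])/p["fy"]*d,d]); w=(c-p["tvec"].ravel())@R; w[...,:2]=(w[...,:2]-t["c"])@t["R"]; w[d==0]=np.nan; return im,w
E
python3 - <<'E'
from h import *
s=st(); t=np.load("tray.npz"); u=(s["eef_pos"][:2]-t["c"])@t["R"]
im,w=cloud("scene")
m=(np.abs(w[...,0]-u[0]-5)<9)&(np.abs(w[...,1]-u[1])<22)&(w[...,2]>9)&(w[...,2]<120)
for c in np.nonzero(m.any(0))[0]: i=np.nonzero(m[:,c])[0].max(); print(c,i,w[i,c].round(0),w[i+1,c].round(0))
E
```

```text
t 4.55 world [490.   82.7  20. ] tray [-49.5  15.2] z 20.0 tool x [ 0.006 -0.001 -1.   ] jaw off tray y (deg) 0.1 F [-0.25 -0.24] -0.34 gap 9.5
216 160 [-53.  -2.  97.] [-53.  -2.  94.]
217 174 [-53.  -3.  58.] [-58.  -0.  50.]
218 180 [-52.  -2.  40.] [-79.  13.   6.]
219 181 [-49.  -1.  39.] [-75.  13.   6.]
220 183 [-46.  -1.  35.] [-69.  12.   5.]
221 184 [-41.  -1.  37.] [-66.  12.   5.]
222 184 [-39.   0.  37.] [-64.  14.   5.]
223 185 [-39.   2.  34.] [-61.  15.   4.]
224 185 [-37.   3.  34.] [-56.  14.   8.]
225 185 [-39.   7.  31.] [-57.  17.   6.]
226 185 [-40.  10.  28.] [-55.  19.   6.]
227 179 [-51.  20.  31.] [-71.  32.   4.]
228 180 [-49.  21.  29.] [-68.  32.   4.]
229 182 [-45.  21.  27.] [-60.  30.   6.]
230 183 [-41.  21.  27.] [nan nan nan]
231 183 [-39.  22.  28.] [-54.  31.   6.]
232 182 [-38.  24.  31.] [-58.  36.   3.]
233 180 [-39.  28.  33.] [-60.  40.   6.]
234 179 [-39.  30.  35.] [-61.  44.   6.]
```

jog_arm(moves=[[[0,1,-6,0,0.3,0],[0,0,-5,0,0,0],[0,0,-3,0,0,0],[0,0,0,0,0,0]]])

```text
clock: 5.0
eef_pos: [490.2, 83.8, 4.6]
eef_rot: [2.749, 1.57, -2.157]
wrist_force: [0.6, -0.3, -1.1]
finger_gap: 9.9
```

```bash
cat > tip.py <<'E'
from h import *
s=st(); t=np.load("tray.npz"); u=(s["eef_pos"][:2]-t["c"])@t["R"]
im,w=cloud("scene")
m=(np.abs(w[...,0]-u[0]-5)<9)&(np.abs(w[...,1]-u[1])<22)&(w[...,2]>9)&(w[...,2]<120)
print("low z per column",[round(float(w[np.nonzero(m[:,c])[0].max(),c,2])) for c in np.nonzero(m.any(0))[0]])
E
python3 tip.py
```

```text
t 5.0 world [490.2  83.8   4.6] tray [-49.5  16.2] z 4.6 tool x [-0.    -0.001 -1.   ] jaw off tray y (deg) 0.1 F [ 0.63 -0.14] -1.11 gap 9.9
low z per column [80, 48, 24, 24, 22, 22, 19, 17, 16, 13, 29, 15, 12, 14, 13, 13, 16, 20, 23]
```

jog_arm(moves=[[[10,-2,-1,0,0,0],[10,-2,0,0,0,0],[10,-2,0,0,0,0],[8,-1.6,0,0,0,0],[8,-1.6,0,0,0,0]]])

```text
clock: 5.55
eef_pos: [540.4, 73.8, 4.3]
eef_rot: [-2.035, 1.57, -0.659]
wrist_force: [-1.6, 0.3, 0.6]
finger_gap: 9.9
```

```bash
cat > look.py <<'E'
from h import *
import sys
s=st(); im,w=cloud("wrist"); cv2.imwrite(f"pics/{sys.argv[1]}.png",im)
hsv=cv2.cvtColor(im,cv2.COLOR_BGR2HSV)
# box lid: points at lid height within the drawer, away from jar/brown box and the fingers
t=np.load("tray.npz"); u=(s["eef_pos"][:2]-t["c"])@t["R"]
m=(np.abs(w[...,2]-28)<7)&(np.abs(w[...,0])<97)&(np.abs(w[...,1])<177)&~((w[...,0]<-35)&(np.abs(w[...,1])>100))
m=cv2.morphologyEx(m.astype(np.uint8),cv2.MORPH_OPEN,np.ones((3,3)))
n,l,st_,ce=cv2.connectedComponentsWithStats(m)
for i in range(1,n):
    if st_[i,4]>150:
        P=w[l==i][:,:2]; r=cv2.minAreaRect(P.astype(np.float32)); print("lid area",st_[i,4],"px",ce[i].round(0),"tray rect",np.round(r[0],1),np.round(r[1],1),round(r[2],1))
E
python3 look.py w4
```

```text
t 5.55 world [540.4  73.8   4.3] tray [ 1.7 16.2] z 4.3 tool x [ 0.001 -0.001 -1.   ] jaw off tray y (deg) 0.1 F [-1.67 -0.  ] 0.56 gap 9.9
lid area 162 px [238. 222.] tray rect [-7.   4.9] [12.2  2.5] 83.2
lid area 162 px [275. 222.] tray rect [-7.1 26.6] [ 2.1 12. ] 8.0
lid area 550 px [257. 262.] tray rect [20.8 15.7] [19. 12.] 0.4
```

jog_arm(moves=[[[10,-2,0,0,0,0],[10,-2,0,0,0,0],[10,-2,0,0,0,0],[8,-1.6,0,0,0,0],[0,0,0,0,0,0]]])

```text
clock: 6.1
eef_pos: [582.0, 65.2, 4.2]
eef_rot: [-1.839, 1.57, -0.463]
wrist_force: [-0.3, -0.0, -0.5]
finger_gap: 10.2
```

```bash
python3 -c "
from h import *
st();im,d=manip.camera('scene');cv2.imwrite('pics/s5.png',cv2.resize(im[130:290,120:345],None,fx=3.5,fy=3.5,interpolation=cv2.INTER_CUBIC))"
```

```text
t 6.1 world [582.   65.2   4.2] tray [44.2 15.9] z 4.2 tool x [ 0.001 -0.001 -1.   ] jaw off tray y (deg) 0.1 F [-0.32 -0.11] -0.54 gap 10.2
```

View pics/s5.png

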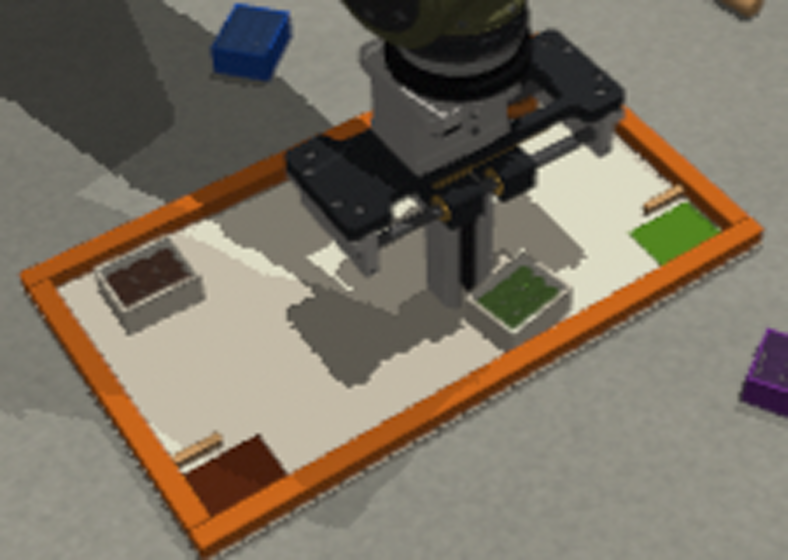

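The box is moving now, at crop (520,295). It sits off-centre towards +y of the fingers, close to the rail. I'll measure the lid.

```bash
cat > lid.py <<'E'
from h import *
s=st(); t=np.load("tray.npz"); u=(s["eef_pos"][:2]-t["c"])@t["R"]
im,w=cloud("scene"); m=(np.abs(w[...,2]-28)<4)&(w[...,0]>30)&(w[...,0]<112)&(np.abs(w[...,1])<180)
m&=~((np.abs(w[...,1]-u[1])<19)&(w[...,0]<u[0]+11))
m=m.astype(np.uint8); n,l,q,ce=cv2.connectedComponentsWithStats(m)
i=1+q[1:,4].argmax(); P=w[l==i][:,:2]; r=cv2.minAreaRect(P.astype(np.float32))
print("lid n",q[i,4],"px",ce[i].round(0),"tray rect",np.round(r[0],1),np.round(r[1],1),round(r[2],1)); print("corners",cv2.boxPoints(r).round(0).tolist())
E
python3 lid.py
```

```text
t 6.15 world [581.5  65.3   4.1] tray [43.7 15.9] z 4.1 tool x [ 0.001 -0.001 -1.   ] jaw off tray y (deg) 0.1 F [ 0.5  -0.54] -0.52 gap 10.1
lid n 404 px [268. 214.] tray rect [74.1 37.5] [42.9 53.2] 10.4
corners [[48.0, 60.0], [58.0, 7.0], [100.0, 15.0], [90.0, 68.0]]
```

jog_arm(moves=[[[-18,3.5,0,0,0,0],[3,15,0,0,0,0],[3,14,0,0,0,0],[0,0,0,0,0,0]]])

```text
clock: 6.6
eef_pos: [568.6, 100.2, 4.3]
eef_rot: [-2.024, 1.57, -0.648]
wrist_force: [-0.6, -0.6, -0.5]
finger_gap: 10.0
```

```bash
python3 lid.py
```

```text
t 6.6 world [568.6 100.2   4.3] tray [24.2 47.6] z 4.3 tool x [ 0.001 -0.    -1.   ] jaw off tray y (deg) 0.1 F [-0.5  -0.73] -0.49 gap 10.0
lid n 402 px [268. 214.] tray rect [74.7 36.6] [42.7 50.7] 7.8
corners [[50.0, 59.0], [57.0, 9.0], [99.0, 14.0], [92.0, 65.0]]
```

jog_arm(moves=[[[8,-7,0,0,0,0],[8,-2,0,0,0,0],[5,-1,0,0,0,0],[3,-0.6,0,0,0,0],[0,0,0,0,0,0]]])

```text
clock: 7.15
eef_pos: [592.8, 87.7, 4.1]
eef_rot: [1.683, 1.564, 3.058]
wrist_force: [-1.7, 0.5, 0.5]
finger_gap: 9.8
```

```bash
python3 lid.py
```

```text
t 7.15 world [592.8  87.7   4.1] tray [50.4 40.1] z 4.1 tool x [-0.007  0.001 -1.   ] jaw off tray y (deg) 0.0 F [-1.74  0.2 ] 0.47 gap 9.8
lid n 411 px [269. 216.] tray rect [81.9 34.2] [52.4 41.5] 88.3
corners [[60.0, 9.0], [102.0, 7.0], [103.0, 60.0], [62.0, 61.0]]
```

jog_arm(moves=[[[3,-0.6,0,0,0,0],[3,-0.6,0,0,0,0]]])

```text
clock: 7.4
eef_pos: [592.7, 87.7, 4.2]
eef_rot: [1.677, 1.547, 3.053]
wrist_force: [-31.7, 6.1, 24.2]
finger_gap: 9.8
```

```bash
python3 lid.py
```

```text
t 7.4 world [592.7  87.7   4.2] tray [50.3 40. ] z 4.2 tool x [-0.024  0.002 -1.   ] jaw off tray y (deg) 0.0 F [-32.23  -0.21] 24.24 gap 9.8
lid n 409 px [269. 216.] tray rect [81.8 34.2] [51.6 40.8] 89.5
corners [[61.0, 9.0], [102.0, 8.0], [102.0, 60.0], [62.0, 60.0]]
```

jog_arm(moves=[[[-14,3,0,0,-0.7,0],[-4,-20,0,0,0,0],[-4,-20,0,0,0,0],[-3,-16,0,0,0,0],[0,0,0,0,0,0]]], gripper=-1)

```text
clock: 7.95
eef_pos: [567.4, 32.3, 4.1]
eef_rot: [1.6, 1.558, 2.975]
wrist_force: [-0.6, 0.7, -0.2]
finger_gap: 0.3
```

```bash
python3 lid.py
```

```text
t 7.95 world [567.4  32.3   4.1] tray [ 36.2 -19.2] z 4.1 tool x [-0.012  0.002 -1.   ] jaw off tray y (deg) -0.0 F [-0.77  0.58] -0.22 gap 0.3
lid n 407 px [269. 216.] tray rect [81.3 34.1] [42.7 51.6] 0.7
corners [[60.0, 60.0], [60.0, 8.0], [103.0, 9.0], [102.0, 60.0]]
```

jog_arm(moves=[[[20,-4,0,0,-0.6,0],[18,-4,0,0,0,0],[0,0,0,0,0,0],[2,8,0,0,0,0],[1,4,0,0,0,0]]])

```text
clock: 8.5
eef_pos: [609.8, 39.9, 3.8]
eef_rot: [0.754, 1.568, 2.13]
wrist_force: [-0.7, 0.0, 1.0]
finger_gap: 0.7
```

```bash
python3 lid.py
```

```text
t 8.5 world [609.8  39.9   3.8] tray [76.4 -3.6] z 3.8 tool x [-0.002  0.003 -1.   ] jaw off tray y (deg) 0.0 F [-0.69 -0.11] 1.0 gap 0.7
lid n 348 px [270. 216.] tray rect [81.1 33.6] [42.1 52. ] 0.6
corners [[60.0, 59.0], [60.0, 7.0], [102.0, 8.0], [102.0, 60.0]]
```

jog_arm(moves=[[[1.6,6,0,0,0,0],[1.6,6,0,0,0,0],[1.6,6,0,0,0,0],[1.6,6,0,0,0,0],[0,0,0,0,0,0]]])

```text
clock: 9.05
eef_pos: [615.7, 67.8, 3.9]
eef_rot: [0.908, 1.567, 2.285]
wrist_force: [-0.6, -0.3, 0.4]
finger_gap: -0.0
```

```bash
python3 lid.py
```

```text
t 9.05 world [615.7  67.8   3.9] tray [76.7 24.9] z 3.9 tool x [-0.002  0.003 -1.   ] jaw off tray y (deg) 0.1 F [-0.57 -0.44] 0.35 gap -0.0
lid n 332 px [282. 210.] tray rect [81.7 62.4] [42.1 53.6] 1.6
corners [[60.0, 89.0], [61.0, 35.0], [103.0, 36.0], [102.0, 90.0]]
```

jog_arm(moves=[[[2.2,7,0,0,0,0],[2.2,7,0,0,0,0],[2.2,7,0,0,0,0],[2.2,7,0,0,0,0],[1.5,4,0,0,0,0]]])

```text
clock: 9.6
eef_pos: [626.5, 101.4, 3.8]
eef_rot: [1.071, 1.567, 2.447]
wrist_force: [-1.2, -1.3, 0.2]
finger_gap: 0.8
```

```bash
python3 lid.py
```

```text
t 9.6 world [626.5 101.4   3.8] tray [80.8 60. ] z 3.8 tool x [-0.003  0.002 -1.   ] jaw off tray y (deg) 0.1 F [-0.91 -1.5 ] 0.16 gap 0.8
lid n 297 px [296. 203.] tray rect [81.8 96.8] [42.  53.9] 0.6
corners [[61.0, 124.0], [61.0, 70.0], [103.0, 70.0], [103.0, 124.0]]
```

jog_arm(moves=[[[-2.5,-13,0,0,0,0],[-22,3,0,0,0,0],[-24,5,0,0,0,0],[4,22,0,0,0,0],[4,22,0,0,0,0]]])

```text
clock: 10.15
eef_pos: [583.9, 135.7, 3.6]
eef_rot: [1.171, 1.567, 2.543]
wrist_force: [0.3, 0.1, -0.3]
finger_gap: 0.2
```

```bash
python3 lid.py
```

```text
t 10.15 world [583.9 135.7   3.6] tray [32.3 85.3] z 3.6 tool x [-0.003  0.002 -1.   ] jaw off tray y (deg) -0.2 F [0.24 0.19] -0.35 gap 0.2
lid n 375 px [293. 203.] tray rect [80.9 98.2] [52.2 42.1] 89.3
corners [[59.0, 72.0], [102.0, 72.0], [102.0, 124.0], [60.0, 125.0]]
```

jog_arm(moves=[[[8,0,0,0,0,0],[6,-1.2,0,0,0,0],[4,-0.8,0,0,0,0],[2.5,-0.5,0,0,0,0],[2,-0.4,0,0,0,0]]])

```text
clock: 10.7
eef_pos: [602.0, 134.5, 3.7]
eef_rot: [1.482, 1.55, 2.855]
wrist_force: [-20.3, 8.9, 15.1]
finger_gap: 0.2
```

```bash
python3 lid.py
```

```text
t 10.7 world [602.  134.5   3.7] tray [50.3 87.7] z 3.7 tool x [-0.02   0.006 -1.   ] jaw off tray y (deg) -0.1 F [-21.64   4.78] 15.08 gap 0.2
lid n 377 px [293. 203.] tray rect [81.9 97.4] [51.2 41.2] 89.2
corners [[61.0, 72.0], [102.0, 72.0], [103.0, 123.0], [62.0, 123.0]]
```

jog_arm(moves=[[[-14,3,0,0,-0.6,0],[-4,-20,0,0,0,0],[-4,-20,0,0,0,0],[0,0,0,0,0,0],[0,0,0,0,-0.5,0]]])

```text
clock: 11.25
eef_pos: [580.2, 93.1, 3.5]
eef_rot: [0.44, 1.564, 1.81]
wrist_force: [0.0, 0.1, 0.1]
finger_gap: 0.5
```

```bash
python3 lid.py
```

```text
t 11.25 world [580.2  93.1   3.5] tray [37.  42.9] z 3.5 tool x [-0.002  0.006 -1.   ] jaw off tray y (deg) -0.3 F [0.02 0.09] 0.09 gap 0.5
lid n 378 px [293. 203.] tray rect [81.3 97.5] [42.4 51.7] 0.7
corners [[60.0, 123.0], [60.0, 71.0], [103.0, 72.0], [102.0, 124.0]]
```

jog_arm(moves=[[[20,-4,0,0,0,0],[19,-4,0,0,0,0],[0,0,0,0,0,0],[2.3,9,0,0,0,0],[1.5,5,0,0,0,0]]])

```text
clock: 11.8
eef_pos: [623.6, 101.5, 3.0]
eef_rot: [0.348, 1.564, 1.72]
wrist_force: [-0.3, 0.2, 0.7]
finger_gap: 0.1
```

```bash
python3 lid.py
```

```text
t 11.8 world [623.6 101.5   3. ] tray [77.9 59.6] z 3.0 tool x [-0.001  0.006 -1.   ] jaw off tray y (deg) -0.2 F [-0.34  0.11] 0.69 gap 0.1
lid n 308 px [295. 203.] tray rect [81.7 96.4] [52.9 41. ] 89.3
corners [[61.0, 70.0], [102.0, 70.0], [103.0, 123.0], [62.0, 123.0]]
```

jog_arm(moves=[[[2.2,8,0,0,0,0],[2.2,8,0,0,0,0],[2.2,8,0,0,0,0],[2.2,8,0,0,0,0],[1.2,4,0,0,0,0]]])

```text
clock: 12.35
eef_pos: [633.2, 142.4, 3.1]
eef_rot: [0.486, 1.564, 1.86]
wrist_force: [-0.5, -1.2, 0.3]
finger_gap: 0.4
```

```bash
python3 lid.py
```

```text
t 12.35 world [633.2 142.4   3.1] tray [ 79.4 101.5] z 3.1 tool x [-0.002  0.006 -1.   ] jaw off tray y (deg) -0.1 F [-0.25 -1.24] 0.34 gap 0.4
lid n 286 px [311. 195.] tray rect [ 81.5 136.5] [55.7 40.1] 89.0
corners [[61.0, 109.0], [101.0, 108.0], [102.0, 164.0], [62.0, 165.0]]
```

jog_arm(moves=[[[1.4,5,0,0,0,0],[1.2,4,0,0,0,0],[0.8,3,0,0,0,0],[0.6,2.5,0,0,0,0],[0.5,2,0,0,0,0]]])

```text
clock: 12.9
eef_pos: [637.8, 159.4, 2.9]
eef_rot: [0.733, 1.565, 2.107]
wrist_force: [-6.7, -15.0, 6.4]
finger_gap: 0.4
```

```bash
python3 lid.py
```

```text
t 12.9 world [637.8 159.4   2.9] tray [ 80.6 119.2] z 2.9 tool x [-0.003  0.005 -1.   ] jaw off tray y (deg) -0.1 F [ -3.66 -16.02] 6.41 gap 0.4
lid n 252 px [317. 191.] tray rect [ 81.9 154.1] [41.4 51.5] 0.1
corners [[61.0, 180.0], [61.0, 128.0], [103.0, 128.0], [103.0, 180.0]]
```

jog_arm(moves=[[[0,0.5,0,0,0,0],[0,0,0,0,0,0],[-2,-8,0,0,0,0],[-4,-20,0,0,0,0],[0,-10,20,0,0,0]]])

```text
clock: 13.45
eef_pos: [629.7, 119.5, 20.6]
eef_rot: [1.273, 1.563, 2.647]
wrist_force: [-0.2, 0.4, -0.3]
finger_gap: 0.4
```

jog_arm(moves=[[[0,-20,40,0,0,0],[-40,-20,20,0,0,0],[-40,-20,20,0,0,0],[-40,-20,20,0,0,0],[0,0,0,0,0,0]]])

```text
clock: 13.95
eef_pos: [505.4, 30.2, 124.2]
eef_rot: [0.876, 1.566, 2.247]
wrist_force: [0.1, 0.0, -0.6]
finger_gap: 0.5
```

```bash
sed -i 's/^im,w=cloud("scene")/im,w=cloud("scene"); cv2.imwrite("pics\/s9.png",cv2.resize(im[110:290,120:345],None,fx=3.3,fy=3.3,interpolation=cv2.INTER_CUBIC))/' lid.py; python3 lid.py
```

```text
t 13.95 world [505.4  30.2 124.2] tray [-24.2 -33.3] z 124.2 tool x [-0.003  0.004 -1.   ] jaw off tray y (deg) -0.3 F [0.14 0.05] -0.56 gap 0.5
lid n 342 px [314. 191.] tray rect [ 81.3 155. ] [49.7 42.6] 89.0
corners [[60.0, 131.0], [102.0, 130.0], [103.0, 180.0], [60.0, 180.0]]
```

View pics/s9.png

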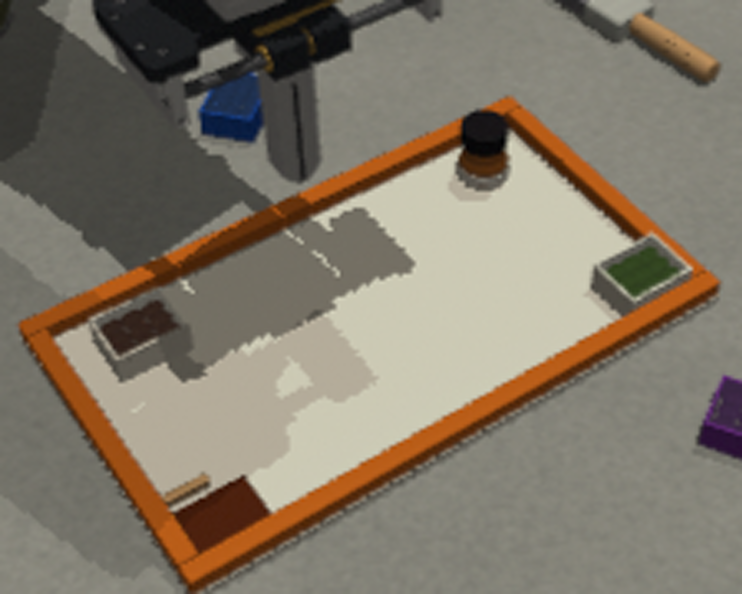

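The green-seed box sits home in the corner at crop (645,270), flat and square, and it hides the green card. The jar (485,150), the brown box (140,335) and the brush look untouched, and the arm is clear.

```bash
python3 -c "
from h import *
st();print(manip.sign_off())"
```

```text
t 14.0 world [506.9  30.9 123.4] tray [-22.8 -32.4] z 123.4 tool x [-0.003  0.004 -1.   ] jaw off tray y (deg) -0.3 F [ 0.32 -0.05] 0.88 gap 0.8
the job is handed in; nothing more can be done
None
```

I pushed the green-seed box flat against the far rail and slid it along into the +y pocket with the green card. It is home against the end wall, and I handed the job in with the arm clear at about 14 s.

- **Rail press:** the wrist read about 32 N at the first press, with the box about 120 mm from home. I pressed it on the rail again about 58 mm from home, at about 21 N. Between those presses I pushed only on its end face, and I did not measure the force on the rail while it slid.
- **End position:** the push against the end wall read about 16 N. After I moved clear, the lid measured (81.3, 155.0) mm in the drawer's frame, against (80, 155) for fully home. It was square to the rail within about 1°.
- **Bystanders:** the brown box, jar and brush look unmoved in the last picture, but I did not measure them.

**What disagreed:**
- **Fingertip height:** depth images showed the fingertips about 27 mm higher than the reported TCP height and the 19 mm tip distance imply. My first pass therefore went over the box without moving it. I set the pushing height from the depth images instead.
- **Drawer position:** the cameras disagreed by up to about 7 mm on where the drawer is, so I shifted my estimate by (1.5, 3) mm.
- **First push:** it was off-centre and turned the box about 10°, which I corrected before the first rail press.

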